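# Bleed and reset the tripped water boiler

### The job

The water boiler's dry-run cut-out has tripped. First press its tap lever right down to the stop for about a second, to vent the tank, and let it spring back up; then draw the ball pen out of the wooden block and push the recessed reset button fully in with its tip, through the hole in the sloping panel, without pressing the two round keys beside the hole or disturbing the cup under the tap and the other things. Finish while still gripping the pen and holding the button in with it.

Things in the scene. Friction and masses are not known exactly. Their poses are not given: they have to be found in the camera images.
- boiler: countertop water boiler, fixed, brushed steel, 170 mm wide (y), column 180 mm deep (x from -90 to 90 mm), rear half 219 mm high with a lid knob up to 237 mm; origin under the centre of the column, x axis to its back, z up. In front of the column a drip tray (x -190 to -90 mm, 130 mm wide, 16 mm high) with the cup on it below the tap
- lever_pad (a point): middle of the top face of the tap lever's front pad (black paddle, 32 mm wide, 46 mm long, 7 mm thick, on the tap in front of the column, about 167 mm above the worktop); it lies 50 mm in front of the lever's pin and moves with the lever, sinking 17 mm over the full stroke. Its frame turns with the lever
- lever (a joint): tap lever angle: 0 = up (rest), grows as its front end is pressed down, 0.35 rad = the stop. Spring return; at the pad about 2 N starts it and about 4.5 N holds it at the stop
- reset_hole (a point): centre of the mouth of the round reset hole, 14 mm wide, with a thin steel ring round it, in the black control panel on top of the boiler's front, which slopes 20 degrees down to the front. z axis = out of the hole, square to the panel; x up the slope, y across. The panel reaches 42 mm down the slope and 58 mm up it from here. The button's face lies 22 mm below the mouth
- reset (a joint): travel of the recessed reset button along the hole: 0 = out (rest), 0.005 m = fully in against its stop. Spring return; 1.5 N starts it, 4 N holds it fully in
- key_left (a joint): travel of the proud round white key (20 mm wide, stands 6 mm above the panel) 50 mm to the +y side of the hole; 0 = out, 0.003 m = pressed
- key_right (a joint): the same for the key 50 mm to the -y side of the hole
- pen_block: wooden pen block, fixed, 55 x 80 x 55 mm (x, y, z), origin under its centre; one 13 mm hole, 43 mm deep, 6 mm in front of its middle, in which the pen stands; a pad of blank paper slips stands in a slot along its back edge, its front face 21 mm behind the hole's centre, up to 75 mm above the worktop
- pen: green ball pen, 145 mm long, about 11 mm wide, 14 g, standing tip down nearly upright in the block, its top about 157 mm above the worktop; its own +y axis runs along the pen towards the tip, origin at mid-length 4.4 mm beside the pen's axis. The last 18 mm taper from 9 mm to the 1 mm tip
- pen_tip (a point): the writing tip of the pen
- pen_top (a point): the other end of the pen, 145 mm from the tip along its axis
- cup: small dark and white cup, 60 mm wide and 53 mm high, 84 mm over its handle, standing on the drip tray under the tap; origin in the middle of its underside
- sugar_jar: bystander: glass jar with a red lid, 83 mm wide, 125 mm high, to the right; origin under its centre
- lemon: bystander: lemon 72 x 55 x 56 mm, front right; origin under its centre
- teaspoon: bystander: steel teaspoon 130 mm long, lying at the front edge of the worktop; origin under its centre
- match_box: bystander: small pale box 37 x 56 x 30 mm, loose, on the left beyond the pen block; origin under its centre

How it is judged:
By the outcome, as a careful person would: the job done as asked, in the order asked, and still so for the second after the job is handed in, while the arm keeps its last pose, push and grip.
It also fails if it takes over 54 s, if anything falls off the work surface, if the arm or the gripper's body presses on something with over 40 N, if the wrist force passes 120 N, or if a joint passes its speed limit or range.

### The arm

A 6-joint arm with a two-finger parallel gripper is mounted at the origin on a cart in front of the work surface, level with it; the furniture and walls round the work are solid. World frame = base frame: x ahead of the robot, y to its left, z up, the work surface at z = 0. Lengths are in m, angles in degrees, forces in N, time in s.
With the tool pointing down it reaches from about 0.4 to 0.825 m from the base axis. Payload 7 kg.
Tool frame: the origin (TCP) lies at the very end of the fingers, on their centre line; the grasp point (between the pads) lies hold_point_z behind it (hold_point_z is the distance from the TCP to the grasp point, in m); z points along the fingers, y is the line along which they close (so a half turn about z gives the same grasp; the last joint's range is limited). The gripper opens to 88 mm and grips with 3 to 60 N. Pads are 19 mm wide; open, the fingers measure 130 mm over their backs; the gripper's body (78 mm by 193 mm) begins 47 mm behind the grasp point.
Start: joints at [-53.222, 20.546, 0.682, 0, -70.136, -16.507], TCP at [0.234, -0.633, 0.227] pointing down, gripper open.
Joint ranges: [-176.03, 176.03], [-82.01, 121.73], [-58.28, 71.71], [-173.87, 95.51], [-174.79, -0.11], [-173.66, 173.66]. Speed limits (degrees/s): [136.94, 136.94, 172.46, 180, 180, 180].

### API

Orientations are given as [roll, pitch, yaw] about the fixed x, y, z axes, in that order (R = Rz(yaw) Ry(pitch) Rx(roll)).
In Python, from plant import get_obs, snapshot, close_job, hold_point_z gives the robot as it stands.
- The arm moves only by the tool play_rows, never from a script. Its argument "commands" is a list that holds one entry, the list of rows, each a list of 7 numbers: the shift along the tool's x, y, z in cm, then the turn, a rotation vector about the tool's x, y, z in degrees, then the opening, from 0 (shut) to 1 (fully open). In form: [[[x, y, z, ax, ay, az, fingers], ...]]. A call has 1 to 20 rows; each row is the pose to reach, as a shift and turn from the pose commanded when the call began, along the tool's axes at that moment; what a row does not reach only later rows make up. A row lasts 1/12 s, in which the tool goes at most 41.7 mm and 7.16 degrees, less where a joint would pass 70% of its speed; a pose out of reach is approached as far as the arm can. A call with a gripper value outside its range is refused whole. The fingers move at their own pace and stop on an object; the grip force is fixed at half the most. Time passes only in rows, so rows that repeat a pose let the fingers close. It gives the time, the measured TCP pose, the force, the opening and the grip force at its end, in the units of the state.
- get_obs(): the state, without advancing time (a new reading comes with each control period).
- snapshot(name): name is "scene" or "top"; returns a dict with "frame" (420x560x3 uint8, red, green, blue), "camera_matrix" (3x3 intrinsics, pixels), "origin" and "attitude" of the camera in the world. Camera axes: x right, y down, z forward; pixel columns grow to the right and rows downward; lengths in m; the calibration is good to about 2 mm. A picture is of the moment at which its call begins. There is no depth.
- close_job(): hands the job in; it is judged then, once.
The state is a dict: "clock": time; "joint_pos": joint angles; "qvel": joint speeds; "tau": joint torques, N m; "tool_pos": TCP position; "orientation": TCP orientation; "force": force on the tool from outside, world axes, zero at the start; "moment": the same for the moment, N m; "opening": finger opening in m; "gripper_force": force on a finger pad.
Only numpy, scipy, OpenCV 4.12 (cv2) and the standard library are available. Lean on these libraries where they do the work, as an engineer would, in place of code of your own. Each camera call takes 0.05 s, during which the arm holds its last target. There are 200 camera calls.

## Working session

There is one attempt and no reset: what is moved stays moved. The work goes in short steps, Python scripts to look and compute and a tool call to move; the robot and the scene stay as the last step left them, time stands still between calls to the robot, and variables do not carry over. Pictures are saved under pics/ and viewed, at most 12 in all, crops included, and the job is handed in when it is done.

Besides the shell and the picture viewer there is one more tool, called after "Call:" as name(argument=value, ...), one argument or row to a line, values as JSON. play_rows: Moves the arm, as the interface text tells. Its arguments: {"type":"object","properties":{"commands":{"type":"array","items":{"type":"array","items":{"type":"array","items":{"type":"number"}}}}},"required":["commands"]}

```bash
ls; mkdir -p pics; cat > h.py <<'E'
import numpy as np, cv2
from scipy.spatial.transform import Rotation as R
from plant import get_obs, snapshot, close_job, hold_point_z
E
python3 - <<'E'
from h import *
import pickle
o=get_obs();print(o, hold_point_z)
for n in("scene","top"):
    s=snapshot(n);pickle.dump(s,open(f"{n}0.pkl","wb"))
    print(n,s["camera_matrix"],s["origin"],s["attitude"])
    cv2.imwrite(f"pics/{n}0.png",cv2.resize(s["frame"][:,:,::-1],(800,600),interpolation=cv2.INTER_CUBIC))
E
```

```text
pics
{'clock': 0.0, 'joint_pos': array([-5.32217745e+01,  2.05912126e+01,  6.34567549e-01, -2.11777988e-02,
       -7.01355689e+01, -1.65069237e+01]), 'qvel': array([ 0.05657084,  0.05132549, -0.07986758, -0.00292035, -0.02561828,
        0.09714393]), 'tau': array([-2.79070860e-03, -5.82718849e+01,  2.93050861e+01,  6.99748546e+00,
        6.72389375e-03, -1.56904480e-04]), 'tool_pos': array([ 0.23367925, -0.63274407,  0.2256279 ]), 'orientation': array([ 1.79905930e+02, -7.11551488e-03, -1.59735905e+02]), 'force': array([ 0.44346367, -0.71067093, -0.47302028]), 'moment': array([-0.03007116, -0.01505239,  0.00980247]), 'gripper_force': 0.0, 'opening': 0.08769544157046176} 0.0188
scene [[384.47067324   0.         275.27891718]
 [  0.         384.47067324 211.10921332]
 [  0.           0.           1.        ]] [-0.0271993   0.62095596  0.70591875] [-125.64066507   -1.00250404 -141.33189026]
top [[416.21010486   0.         279.51048686]
 [  0.         416.21010486 210.67999498]
 [  0.           0.           1.        ]] [ 0.34816671 -0.0509167   1.2306484 ] [-172.1241516     0.35886709  -88.66359135]
```

View pics/scene0.png

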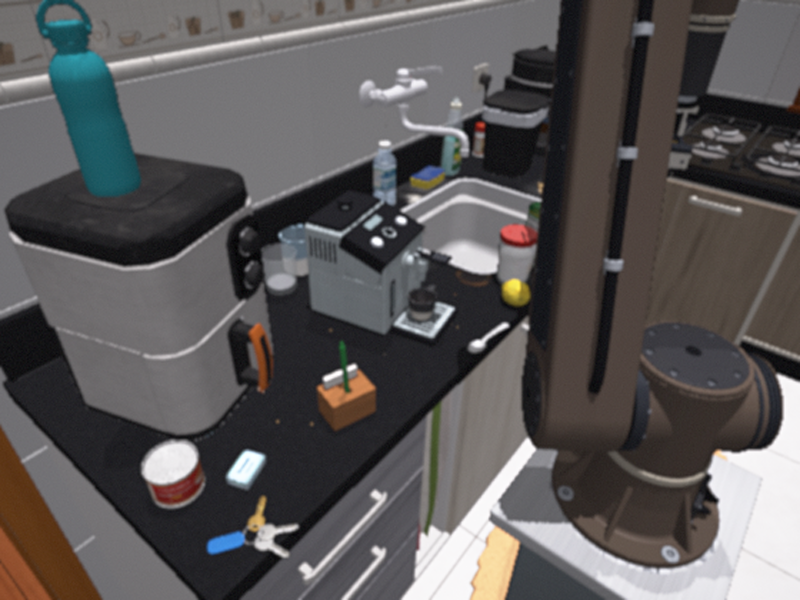

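View pics/top0.png

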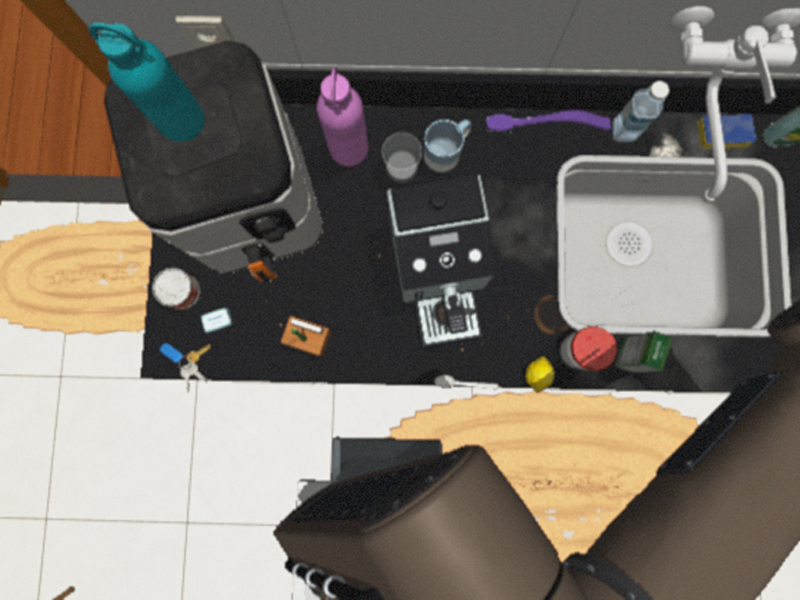

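The boiler is at scene ~(365,250)/top ~(440,250) and the pen block at scene ~(346,390)/top ~(303,335), in 800-px coordinates. I'll zoom in on both.

```bash
python3 - <<'E'
from h import *
import pickle
def tile(n,x0,y0,w,h,k):
    f=pickle.load(open(f"{n}0.pkl","rb"))["frame"][y0:y0+h,x0:x0+w,::-1]
    t=cv2.resize(f,(w*k,h*k),interpolation=cv2.INTER_CUBIC)
    for i in range(0,w,10): cv2.putText(t,str(x0+i),(i*k,8),0,.3,(0,255,255),1);cv2.line(t,(i*k,8),(i*k,13),(0,255,255),1)
    for j in range(10,h,10): cv2.putText(t,str(y0+j),(0,j*k+3),0,.3,(0,255,255),1);
    return t
# 4 px scale; tiles 100x75
a=tile("scene",225,130,100,75,4);b=tile("top",265,168,100,75,4)
c=tile("scene",205,230,80,75,5)[:300];d=tile("top",185,210,80,60,5)
c=tile("scene",205,236,80,60,5)
cv2.imwrite("pics/z0.png",np.vstack([np.hstack([a,b]),np.hstack([c,d])]))
E
```

```text
(no output)
```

View pics/z0.png

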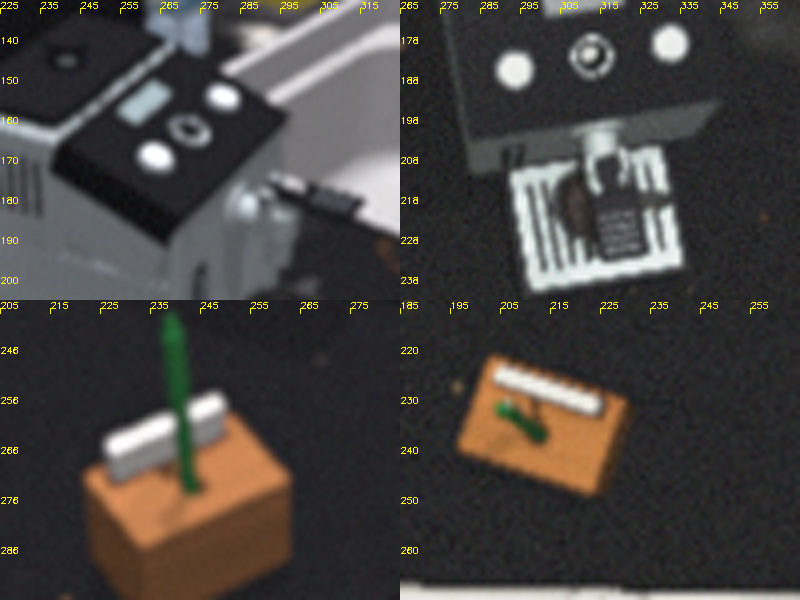

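Scene crop: ring at (272.5,162.5), keys at (264,169) and (281,154), lever pad at ~(310,180). Top crop: ring at (313,182), keys at (293.8,185.5) and (332.5,178.8), pad at (320.5,223.5). Pen top and foot: scene (239.2,239)/(243,274), top (205.4,231.4)/(213.6,237.4).

```bash
cat >> h.py <<'E'
import pickle
def cams(tag="0"):
    return {n:pickle.load(open(f"{n}{tag}.pkl","rb")) for n in("scene","top")}
def proj(s,P):
    Rm=R.from_euler("xyz",s["attitude"],degrees=True).as_matrix()
    c=(np.atleast_2d(P)-s["origin"])@Rm; u=c@s["camera_matrix"].T
    return u[:,:2]/u[:,2:]
def tri(C,ps,pt):
    from scipy.optimize import least_squares
    r=least_squares(lambda P:np.r_[proj(C["scene"],P)[0]-ps,proj(C["top"],P)[0]-pt],[.6,0,.1])
    return r.x,np.abs(r.fun).max()
E
python3 - <<'E'
from h import *
from scipy.optimize import least_squares
C=cams()
for n,a,b in [("hole",(272.5,162.5),(313,182)),("kl",(264,169.2),(293.8,185.5)),("kr",(281,154.2),(332.5,178.8)),("pad",(310,180),(320.5,223.5)),("pentop",(239.2,239),(205.4,231.4)),("penhole",(243,274),(213.6,237.4))]:
    print(n,*[np.round(v,4) for v in tri(C,a,b)])
t=np.radians(20)
def model(p):
    y=p[3]; Rm=R.from_euler("z",y).as_matrix()
    X=Rm@[np.cos(t),0,np.sin(t)];Y=Rm@[0,1,0];Z=np.cross(X,Y)
    return np.array([p[:3],p[:3]+.05*Y+.006*Z,p[:3]-.05*Y+.006*Z]),np.c_[X,Y,Z]
obs={"scene":[(272.5,162.5),(264,169.2),(281,154.2)],"top":[(313,182),(293.8,185.5),(332.5,178.8)]}
r=least_squares(lambda p:np.concatenate([(proj(C[n],model(p)[0])-obs[n]).ravel() for n in obs]),[.6,-.1,.2,0])
print("hole",r.x,np.degrees(r.x[3]),np.round(r.fun,2)); print(model(r.x)[1])
E
```

```text
hole [ 0.5678 -0.1246  0.1893] 0.0207
kl [ 0.5572 -0.0756  0.1928] 0.1541
kr [ 0.5763 -0.1738  0.1931] 0.0215
pad [ 0.4611 -0.1492  0.1633] 1.7067
pentop [0.4388 0.1506 0.1561] 0.2865
penhole [0.4329 0.1476 0.0488] 0.8344
hole [ 0.56840758 -0.12443049  0.18798899  0.19232814] 11.01959042020345 [-0.21  0.39  0.28 -0.22  0.08 -0.13 -0.12 -0.16 -0.02 -0.06  0.06  0.09]
[[ 0.92236646 -0.19114462 -0.33571394]
 [ 0.17961719  0.98156189 -0.06537531]
 [ 0.34202014  0.          0.93969262]]
```

```bash
cat >> h.py <<'E'
def ray(s,px,z):
    Rm=R.from_euler("xyz",s["attitude"],degrees=True).as_matrix()
    d=Rm@np.linalg.inv(s["camera_matrix"])@[px[0],px[1],1]; o=np.array(s["origin"])
    return o+d*(z-o[2])/d[2]
def row(P,Rt):
    "shift cm + rotvec deg from measured pose to TCP pose P,Rt"
    o=get_obs(); R0=R.from_euler("xyz",o["orientation"],degrees=True)
    return np.round(np.r_[R0.inv().apply(np.array(P)-o["tool_pos"])*100,(R0.inv()*Rt).as_rotvec(degrees=True)],2)
def down(yaw): return R.from_euler("xyz",[180,0,yaw],degrees=True)
E
python3 - <<'E'
from h import *
C=cams()
print(ray(C["top"],(320.5,223.5),.167),ray(C["scene"],(310,180),.167))
X=np.array([.9815,.191,0])
h=np.array([.5684,-.1244,.188]); p=h-X*.1085; print("axis pred",p, proj(C["top"],[p[0],p[1],.167]),proj(C["scene"],[p[0],p[1],.167]))
P=ray(C["top"],(320.5,223.5),.167);P[2]=.215
print(row(P,down(-169)), np.hypot(*P[:2]))
E
```

```text
[ 0.46425541 -0.14681185  0.167     ] [ 0.45355652 -0.14609524  0.167     ]
axis pred [ 0.46190725 -0.1451235   0.188     ] [[319.83277706 224.39504077]] [[307.27174914 179.11625277]]
[-3.846e+01  3.760e+01  1.120e+00  8.000e-02 -2.000e-02  9.260e+00] 0.4869156020029319
```

Call:
play_rows(
  commands=[
    [[-38.2, 37.6, 1.0, 0, 0, 9.3, 0], [-38.2, 37.6, 1.0, 0, 0, 9.3, 0], [-38.2, 37.6, 1.0, 0, 0, 9.3, 0], [-38.2, 37.6, 1.0, 0, 0, 9.3, 0], [-38.2, 37.6, 1.0, 0, 0, 9.3, 0], [-38.2, 37.6, 1.0, 0, 0, 9.3, 0], [-38.2, 37.6, 1.0, 0, 0, 9.3, 0], [-38.2, 37.6, 1.0, 0, 0, 9.3, 0], [-38.2, 37.6, 1.0, 0, 0, 9.3, 0], [-38.2, 37.6, 1.0, 0, 0, 9.3, 0], [-38.2, 37.6, 1.0, 0, 0, 9.3, 0], [-38.2, 37.6, 1.0, 0, 0, 9.3, 0], [-38.2, 37.6, 1.0, 0, 0, 9.3, 0], [-38.2, 37.6, 1.0, 0, 0, 9.3, 0], [-38.2, 37.6, 1.0, 0, 0, 9.3, 0], [-38.2, 37.6, 1.0, 0, 0, 9.3, 0], [-38.2, 37.6, 1.0, 0, 0, 9.3, 0], [-38.2, 37.6, 1.0, 0, 0, 9.3, 0]],
  ],
)

```text
clock: 1.6
tool_pos: [0.4614, -0.149, 0.2165]
orientation: [180.0, -0.0, -169.1]
force: [-1.3, -0.0, -0.9]
opening: 0.0006
gripper_force: 0.0
```

```bash
python3 - <<'E'
from h import *
o=get_obs();print(o)
f=[]
for n,x0,y0 in(("scene",240,120),("top",265,150)):
    s=snapshot(n);pickle.dump(s,open(f"{n}1.pkl","wb"))
    f.append(cv2.resize(s["frame"][y0:y0+100,x0:x0+100,::-1],(400,400),interpolation=cv2.INTER_CUBIC))
cv2.imwrite("pics/a1.png",np.hstack(f))
for n in("scene","top"):print(proj(pickle.load(open(n+"1.pkl","rb")),o["tool_pos"]))
E
```

```text
{'clock': 1.6, 'joint_pos': array([ 5.39894173e+00,  2.82472635e+00, -2.34389364e+01, -3.13688947e-03,
       -6.37500571e+01, -8.45212653e+01]), 'qvel': array([-0.08184076, -0.04945647,  0.10880732,  0.05823883, -0.02890079,
       -0.06612861]), 'tau': array([ 3.95033341e-01, -3.18485856e+01,  2.78878498e+01,  6.62827134e+00,
       -7.17722252e-02,  7.07427433e-03]), 'tool_pos': array([ 0.4613627 , -0.14903301,  0.21647445]), 'orientation': array([ 1.79995890e+02, -1.33886319e-02, -1.69123711e+02]), 'force': array([-1.34352718, -0.01641898, -0.90937325]), 'moment': array([ 0.00076339,  0.02599662, -0.04295959]), 'gripper_force': 0.0, 'opening': 0.0006137999473407084}
[[309.50668536 162.59463395]]
[[323.24049482 222.54324444]]
```

View pics/a1.png

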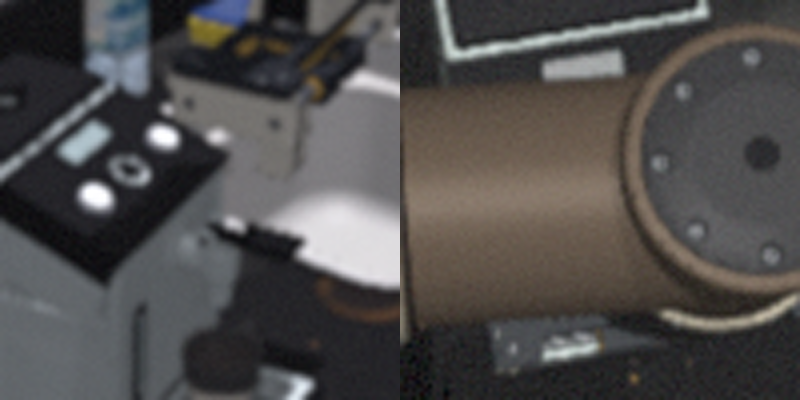

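Call:
play_rows(
  commands=[
    [[0, 0.4, 2.0, 0, 0, 0, 0], [0, 0.4, 4.0, 0, 0, 0, 0], [0, 0.4, 4.6, 0, 0, 0, 0], [0, 0.4, 5.0, 0, 0, 0, 0], [0, 0.4, 5.4, 0, 0, 0, 0], [0, 0.4, 5.6, 0, 0, 0, 0], [0, 0.4, 5.8, 0, 0, 0, 0], [0, 0.4, 6.0, 0, 0, 0, 0], [0, 0.4, 6.0, 0, 0, 0, 0], [0, 0.4, 6.0, 0, 0, 0, 0]],
  ],
)

```text
clock: 2.53
tool_pos: [0.4609, -0.1446, 0.1569]
orientation: [-180.0, -0.0, -169.0]
force: [-4.4, -3.3, 4.0]
opening: 0.0002
gripper_force: 2.7
```

Call:
play_rows(
  commands=[
    [[0, 0, 0.2, 0, 0, 0, 0], [0, 0, 0.4, 0, 0, 0, 0], [0, 0, 0.6, 0, 0, 0, 0], [0, 0, 0.7, 0, 0, 0, 0], [0, 0, 0.8, 0, 0, 0, 0], [0, 0, 0.8, 0, 0, 0, 0], [0, 0, 0.8, 0, 0, 0, 0]],
  ],
)

```text
clock: 3.12
tool_pos: [0.4616, -0.1448, 0.1522]
orientation: [-179.9, 0.1, -168.9]
force: [-14.4, 2.0, 33.0]
opening: 0.0001
gripper_force: 18.2
```

Call:
play_rows(
  commands=[
    [[0, 0, -0.1, 0, 0, 0, 0], [0, 0, -0.1, 0, 0, 0, 0], [0, 0, -0.1, 0, 0, 0, 0], [0, 0, -0.1, 0, 0, 0, 0], [0, 0, -0.1, 0, 0, 0, 0], [0, 0, -0.1, 0, 0, 0, 0], [0, 0, -0.1, 0, 0, 0, 0], [0, 0, -0.1, 0, 0, 0, 0], [0, 0, -0.1, 0, 0, 0, 0], [0, 0, -0.1, 0, 0, 0, 0], [0, 0, -0.1, 0, 0, 0, 0]],
  ],
)

```text
clock: 4.03
tool_pos: [0.4615, -0.1447, 0.1525]
orientation: [-179.9, 0.1, -169.0]
force: [-12.2, 0.2, 25.5]
opening: 0.0006
gripper_force: 14.4
```

Call:
play_rows(
  commands=[
    [[0, 0, -1.0, 0, 0, 0, 0], [0, 0, -2.0, 0, 0, 0, 0], [0, 0, -3.5, 0, 0, 0, 0], [0, 0, -6.0, 0, 0, 0, 0], [0, 0, -7.0, 0, 0, 0, 0], [0, 0, -7.0, 0, 0, 0, 0], [0, 0, -7.0, 0, 0, 0, 0]],
  ],
)

```text
clock: 4.62
tool_pos: [0.4619, -0.1438, 0.2201]
orientation: [180.0, 0.1, -169.0]
force: [-0.2, -0.4, -0.6]
opening: 0.0004
gripper_force: 0.0
```

```bash
python3 - <<'E'
from h import *
C=cams()
for z,a,b in((.157,(239.2,239),(205.4,231.4)),(.055,(243,274),(213.6,237.4))):
    print(z,ray(C["scene"],a,z),ray(C["top"],b,z))
print(get_obs()["force"])
s=snapshot("scene")["frame"];cv2.imwrite("pics/b1.png",cv2.resize(s[115:215,230:330,::-1],(400,400)))
print(row([.4375,.150,.23],down(-169)))
E
```

```text
0.157 [0.43864402 0.15164694 0.157     ] [0.43803675 0.14985542 0.157     ]
0.055 [0.43033846 0.15298065 0.055     ] [0.43009739 0.14489604 0.055     ]
[-0.22068987 -0.4398554  -0.60311946]
[-3.26 29.3  -1.06  0.03  0.04 -0.03]
```

View pics/b1.png

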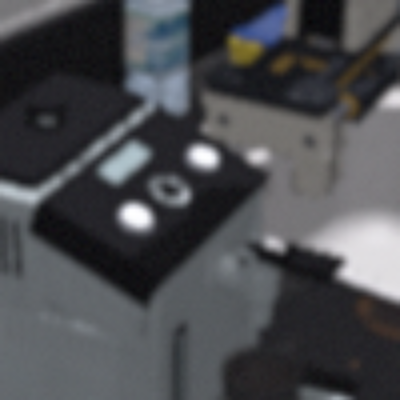

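Lever has sprung back up (pad at ~(295,255) in the crop, level with before).

```bash
python3 - <<'E'
from h import *
top=np.array([.4383,.1507,.157]);u=np.array([.081,.01,.997]);u/=np.linalg.norm(u)
y=np.array([-.191,.982,0]);y-=y@u*u;y/=np.linalg.norm(y)
Rt=R.from_matrix(np.c_[np.cross(y,-u),y,-u])
g=top-.0538*u;print(g,row(g+.1*u,Rt),row(g,Rt))
pickle.dump((g,Rt),open("g.pkl","wb"))
E
```

```text
[0.43394366 0.15016218 0.10337936] [-3.72 29.33  1.64 -0.29  4.71 -0.03] [-2.9  29.38 11.61 -0.29  4.71 -0.03]
```

Call:
play_rows(
  commands=[
    [[-3.7, 29.3, 1.6, -0.3, 4.7, 0, 0.7], [-3.7, 29.3, 1.6, -0.3, 4.7, 0, 0.7], [-3.7, 29.3, 1.6, -0.3, 4.7, 0, 0.7], [-3.7, 29.3, 1.6, -0.3, 4.7, 0, 0.7], [-3.7, 29.3, 1.6, -0.3, 4.7, 0, 0.7], [-3.7, 29.3, 1.6, -0.3, 4.7, 0, 0.7], [-3.7, 29.3, 1.6, -0.3, 4.7, 0, 0.7], [-3.7, 29.3, 1.6, -0.3, 4.7, 0, 0.7], [-3.7, 29.3, 1.6, -0.3, 4.7, 0, 0.7], [-3.7, 29.3, 1.6, -0.3, 4.7, 0, 0.7], [-3.7, 29.3, 1.6, -0.3, 4.7, 0, 0.7], [-3.7, 29.3, 1.6, -0.3, 4.7, 0, 0.7]],
  ],
)

```text
clock: 5.67
tool_pos: [0.4417, 0.1494, 0.2033]
orientation: [179.7, -4.7, -169.1]
force: [1.1, 0.9, 0.2]
opening: 0.0611
gripper_force: 0.0
```

```bash
python3 - <<'E'
from h import *
f=[]
for n,x0,y0 in(("scene",190,205),("top",165,180)):
    s=snapshot(n);pickle.dump(s,open(f"{n}2.pkl","wb"))
    f.append(cv2.resize(s["frame"][y0:y0+100,x0:x0+100,::-1],(400,400),interpolation=cv2.INTER_CUBIC))
cv2.imwrite("pics/c1.png",np.hstack(f))
g,Rt=pickle.load(open("g.pkl","rb"));print(get_obs()["tool_pos"],row(g,Rt))
print(proj(cams("2")["scene"],get_obs()["tool_pos"]))
E
```

```text
[0.44180428 0.14947385 0.20354071] [-6.000e-02  1.600e-01  1.005e+01 -1.000e-02 -3.000e-02 -1.200e-01]
[[238.01274539 221.27998888]]
```

View pics/c1.png

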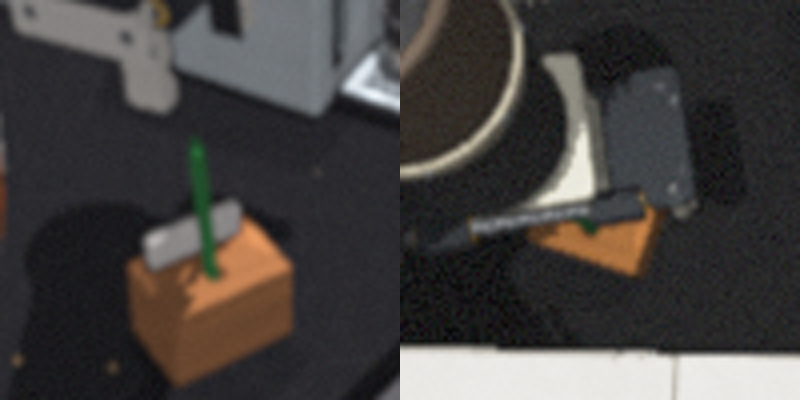

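```bash
python3 - <<'E'
from h import *
o=get_obs();Y=R.from_euler("xyz",o["orientation"],degrees=True).as_matrix()
for k in(-.035,.035):
    for n,c in(("scene",(190,205)),("top",(165,180))):print(k,n,(proj(cams("2")[n],o["tool_pos"]+k*Y[:,1])[0]-c)*4)
s=cams("2")["scene"]["frame"];cv2.imwrite("pics/c2.png",cv2.resize(s[130:280,150:350,::-1],(800,600),interpolation=cv2.INTER_CUBIC))
E
```

```text
-0.035 scene [225.85322582  32.13904112]
-0.035 top [204.65880576 183.66295523]
0.035 scene [156.10976189 100.18787232]
0.035 top [ 92.843954   202.28939542]
```

View pics/c2.png

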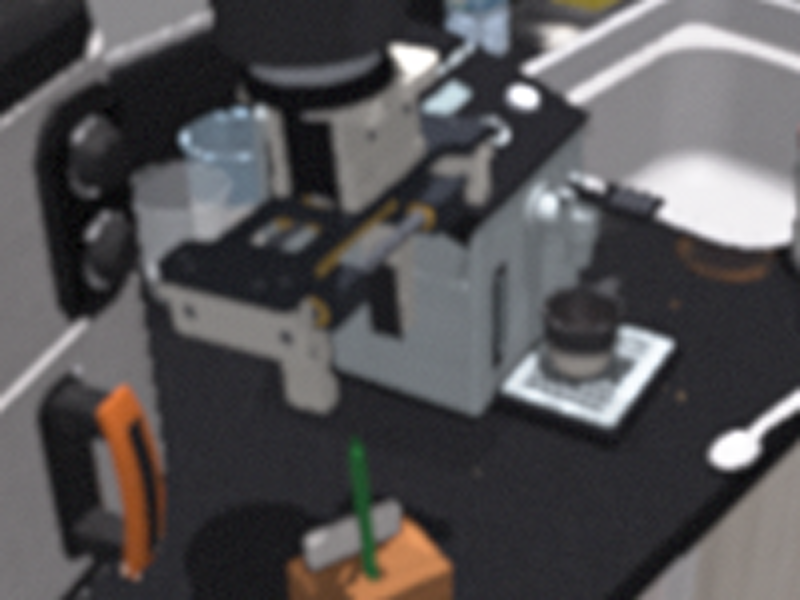

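Fingertips at (315,405) and (390,335) match the projected positions, straddling the pen (top (357,440)). Descending and gripping.

Call:
play_rows(
  commands=[
    [[-0.1, 0.15, 3.0, 0, 0, 0, 0.7], [-0.1, 0.15, 6.0, 0, 0, 0, 0.7], [-0.1, 0.15, 8.5, 0, 0, 0, 0.7], [-0.1, 0.15, 10.0, 0, 0, 0, 0.7], [-0.1, 0.15, 10.0, 0, 0, 0, 0.7], [-0.1, 0.15, 10.0, 0, 0, 0, 0.7], [-0.1, 0.15, 10.0, 0, 0, 0, 0], [-0.1, 0.15, 10.0, 0, 0, 0, 0], [-0.1, 0.15, 10.0, 0, 0, 0, 0], [-0.1, 0.15, 10.0, 0, 0, 0, 0], [-0.1, 0.15, 10.0, 0, 0, 0, 0], [-0.1, 0.15, 10.0, 0, 0, 0, 0], [-0.1, 0.15, 10.0, 0, 0, 0, 0], [-0.1, 0.15, 10.0, 0, 0, 0, 0], [-0.1, 0.15, 10.0, 0, 0, 0, 0], [-0.1, 0.15, 10.0, 0, 0, 0, 0]],
  ],
)

```text
clock: 7.1
tool_pos: [0.4342, 0.1511, 0.1038]
orientation: [179.7, -4.7, -169.0]
force: [-0.5, 1.0, -0.3]
opening: 0.0088
gripper_force: 30.0
```

Call:
play_rows(
  commands=[
    [[0, 0, -1, 0, 0, 0, 0], [0, 0, -2, 0, 0, 0, 0], [0, 0, -3.5, 0, 0, 0, 0], [0, 0, -5, 0, 0, 0, 0], [0, 0, -7, 0, 0, 0, 0], [0, 0, -10, 0, 0, 0, 0], [0, 0, -13, 0, 0, 0, 0], [0, 0, -16, 0, 0, 0, 0], [0, 0, -19, 0, 0, 0, 0], [0, 0, -20, 0, 0, 0, 0], [0, 0, -20, 0, 0, 0, 0], [0, 0, -20, 0, 0, 0, 0]],
  ],
)

```text
clock: 8.1
tool_pos: [0.4505, 0.1533, 0.3041]
orientation: [179.6, -4.6, -169.0]
force: [-0.0, -0.0, -1.0]
opening: 0.0083
gripper_force: 30.0
```

```bash
python3 - <<'E'
from h import *
o=get_obs();Rm=R.from_euler("xyz",o["orientation"],degrees=True).as_matrix()
t=o["tool_pos"]+.0912*Rm[:,2]; print(t)
# hover: nominal tip (on tool axis, 91mm past TCP) 30 mm above hole mouth
h=np.array([.5684,-.1244,.188]);Z=np.array([-.3357,-.0654,.9397]);Y=np.array([-.1911,.9816,0])
Rt=R.from_matrix(np.c_[np.cross(Y,-Z),Y,-Z]);pickle.dump((h,Rt),open("hole.pkl","wb"))
P=h+Z*(.0912+.030);print(P,row(P,Rt),Rt.as_euler("xyz",degrees=True))
C={}
for n in("scene","top"):
    C[n]=snapshot(n);pickle.dump(C[n],open(f"{n}3.pkl","wb"));print(n,proj(C[n],np.array([o["tool_pos"],t])).ravel())
    f=C[n]["frame"].astype(int);m=(f[...,1]>f[...,0]*1.5+10)&(f[...,1]>f[...,2]*1.5+10);y,x=np.nonzero(m);sel=(x<300)
    for r in range(y[sel].min(),y[sel].max()+1): 
        q=x[sel&(y==r)]
        if len(q):print(r,q.min(),q.max(),end="; ")
    print()
E
```

```text
[0.44322435 0.15247092 0.21315609]
[ 0.52771316 -0.13232648  0.30189164] [ -2.15 -29.51  -0.15   0.36 -24.61  -0.11] [ 179.99872895   19.99937287 -168.9833363 ]
scene [231.57824216 180.59947419 236.38922785 218.08781877]
187 231 231; 188 231 232; 189 231 232; 190 231 232; 191 232 232; 192 232 232; 193 232 232; 194 232 232; 195 232 232; 196 232 232; 197 232 232; 198 232 233; 199 232 233; 200 232 233; 201 233 233; 202 233 233; 203 233 233; 204 233 233; 205 233 233; 206 233 233; 207 233 233; 209 233 233; 
top [192.16551836 220.06145969 200.2647523  227.26648518]Traceback (most recent call last):
  File "<stdin>", line 12, in <module>
    return umr_minimum(a, axis, None, out, keepdims, initial, where)
ValueError: zero-size array to reduction operation minimum which has no identity
```

Call:
play_rows(
  commands=[
    [[-2.1, -29.5, -5, 0.4, -24.6, 0, 0], [-2.1, -29.5, -5, 0.4, -24.6, 0, 0], [-2.1, -29.5, -5, 0.4, -24.6, 0, 0], [-2.1, -29.5, -5, 0.4, -24.6, 0, 0], [-2.1, -29.5, -5, 0.4, -24.6, 0, 0], [-2.1, -29.5, -5, 0.4, -24.6, 0, 0], [-2.1, -29.5, -5, 0.4, -24.6, 0, 0], [-2.1, -29.5, -5, 0.4, -24.6, 0, 0], [-2.1, -29.5, -5, 0.4, -24.6, 0, 0], [-2.1, -29.5, -5, 0.4, -24.6, 0, 0], [-2.1, -29.5, -4, 0.4, -24.6, 0, 0], [-2.1, -29.5, -3, 0.4, -24.6, 0, 0], [-2.1, -29.5, -2, 0.4, -24.6, 0, 0], [-2.1, -29.5, -1, 0.4, -24.6, 0, 0], [-2.1, -29.5, -0.4, 0.4, -24.6, 0, 0], [-2.1, -29.5, -0.1, 0.4, -24.6, 0, 0], [-2.1, -29.5, -0.1, 0.4, -24.6, 0, 0], [-2.1, -29.5, -0.1, 0.4, -24.6, 0, 0]],
  ],
)

```text
clock: 9.7
tool_pos: [0.5274, -0.1323, 0.301]
orientation: [-179.9, 19.9, -169.0]
force: [-0.5, 0.1, -0.9]
opening: 0.0086
gripper_force: 30.0
```

```bash
python3 - <<'E'
from h import *
o=get_obs();Rm=R.from_euler("xyz",o["orientation"],degrees=True).as_matrix()
t=o["tool_pos"]+.0912*Rm[:,2]
h,Rt=pickle.load(open("hole.pkl","rb"));print(o["tool_pos"],o["orientation"],"tip in hole axes mm",Rt.inv().apply(t-h)*1000)
f=[]
for n in("scene","top"):
    s=snapshot(n);pickle.dump(s,open(f"{n}4.pkl","wb"));q=proj(s,np.array([o["tool_pos"],t,h]));x0,y0=(240,110) if n=="scene" else (275,150)
    print(n,q.ravel().round(1))
    i=cv2.resize(s["frame"][y0:y0+75,x0:x0+50,::-1],(400,600),interpolation=cv2.INTER_CUBIC)
    for k in range(0,50,10):cv2.putText(i,str(x0+k),(k*8,10),0,.35,(0,255,255))
    for k in range(5,75,10):cv2.putText(i,str(y0+k),(0,k*8+4),0,.35,(0,255,255))
    f.append(i)
cv2.imwrite("pics/d1.png",np.hstack(f))
E
```

```text
[ 0.52741281 -0.13231744  0.30103854] [-179.88676134   19.90718742 -169.03671667] tip in hole axes mm [  0.71408534  -0.14764097 -29.2994085 ]
scene [287.1 128.1 275.9 155.  272.3 162.9]
top [319.8 189.4 314.5 183.7 312.9 181.8]
```

View pics/d1.png

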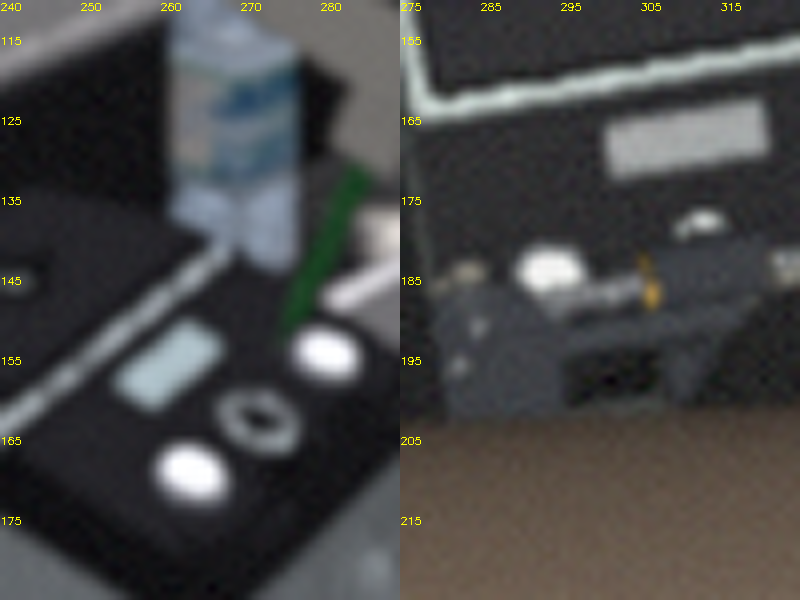

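Call:
play_rows(
  commands=[
    [[0, 0, -2, 0, 0, 0, 0], [0, 0, -4, 0, 0, 0, 0], [0, 0, -4, 0, -7, 0, 0], [0, 0, -4, 0, -14, 0, 0], [0, 0, -4, 0, -21, 0, 0], [0, 0, -4, 0, -28, 0, 0], [0, 0, -4, 0, -35, 0, 0], [0, 0, -4, 0, -40, 0, 0], [0, 0, -4, 0, -40, 0, 0], [0, 0, -4, 0, -40, 0, 0], [0, 0, -4, 0, -40, 0, 0]],
  ],
)

```text
clock: 10.72
tool_pos: [0.5141, -0.1363, 0.3395]
orientation: [-179.8, 60.2, -169.1]
force: [-0.6, -1.6, -0.3]
opening: 0.0086
gripper_force: 30.0
```

```bash
python3 - <<'E'
from h import *
o=get_obs();Rm=R.from_euler("xyz",o["orientation"],degrees=True).as_matrix()
t=o["tool_pos"]+.0912*Rm[:,2]
pickle.dump(o,open("o5.pkl","wb"))
print(o["tool_pos"],o["orientation"])
f=[]
for n in("scene","top"):
    s=snapshot(n);pickle.dump(s,open(f"{n}5.pkl","wb"));q=proj(s,np.array([o["tool_pos"],t]))
    print(n,q.ravel().round(1)); x0,y0=np.round(q.mean(0)).astype(int)-[25,37]
    i=cv2.resize(s["frame"][y0:y0+75,x0:x0+50,::-1],(400,600),interpolation=cv2.INTER_CUBIC)
    for k in range(0,50,10):cv2.putText(i,str(x0+k),(k*8,10),0,.35,(0,255,255))
    for k in range(5,75,10):cv2.putText(i,str(y0+k),(0,k*8+4),0,.35,(0,255,255))
    f.append(i)
cv2.imwrite("pics/e1.png",np.hstack(f))
E
```

```text
[ 0.51414701 -0.13631779  0.33946679] [-179.80866651   60.15954787 -169.14494803]
scene [292.8 114.7 265.3 125.3]
top [323.1 192.1 315.2 162.4]
```

View pics/e1.png

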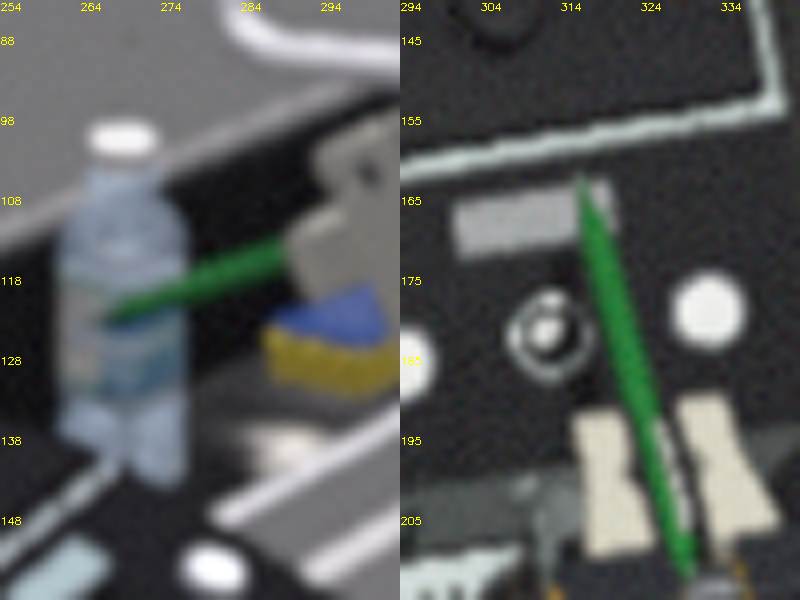

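Top view: pen tip at (316.9,162.7), pen end at (330.2,211.2), ring at (312.6,181.9). Scene view: tip at ~(266.8,123). I'll fit the pen's pose in the tool from all the views.

```bash
python3 - <<'E'
from h import *
from scipy.optimize import least_squares
poses={3:([.4505,.1533,.3041],[179.6,-4.6,-169.0]),4:([.52741,-.13232,.30104],[-179.887,19.907,-169.037]),5:([.51415,-.13632,.33947],[-179.809,60.160,-169.145])}
C={"scene":cams()["scene"],"top":cams()["top"]}
lines=[(3,"scene",(232.1,190)),(3,"scene",(233.7,205.5)),(4,"scene",(284,133)),(4,"scene",(276.3,150)),(5,"scene",(289.6,114.5)),(5,"scene",(267,123)),(5,"top",(322.9,190)),(5,"top",(316.9,162.7)),(5,"top",(330.0,210))]
tips=[(5,"scene",(266.8,123.1)),(5,"top",(316.9,162.5))]
def pts(p,k):
    P,e=poses[k];Rm=R.from_euler("xyz",e,degrees=True).as_matrix()
    tip=np.r_[p[0:2],p[2]]; a=np.r_[p[3:5],0]
    return np.array([P+Rm@tip+p[5:8],P+Rm@a+p[5:8]])
def f(p,full=True):
    r=[]
    for k,n,o in lines:
        q=proj(C[n],pts(p,k));d=q[1]-q[0];d/=np.linalg.norm(d);v=np.array(o)-q[0];r.append(d[0]*v[1]-d[1]*v[0])
    for k,n,o in tips: r+=list((proj(C[n],pts(p,k))[0]-o)*.6)
    return np.r_[r,(p[[2]]-.0912)/.004,p[5:8]/.0015,p[4]/.001] if full else np.array(r)
s=least_squares(f,np.r_[0,0,.0912,0,0,0,0,0])
print("tip mm",s.x[:3]*1e3,"axis@tcp",s.x[3:5]*1e3,"bias",s.x[5:]*1e3,"\nres",f(s.x,False).round(2))
print("sd",np.sqrt(np.diag(np.linalg.inv(s.jac.T@s.jac)))*1e3*.5)
np.save("pen.npy",s.x)
a=np.r_[s.x[3:5],0]-s.x[:3];print("pen axis tilt deg (x,y)",np.degrees(np.arctan2(a[:2],-a[2])))
E
```

```text
tip mm [-4.0633759  -0.6817323  88.32697145] axis@tcp [-3.37870306 -0.50881875] bias [-0.01914025 -1.16749321  0.05082328] 
res [ 0.13 -0.18  0.1  -0.37  0.14  0.1   0.69 -0.5  -1.05 -0.54  0.13 -0.42
 -0.3 ]
sd [1.07913955 0.94192669 1.42338862 1.14400039 0.44363741 0.7144208
 0.54018618 0.67481554]
pen axis tilt deg (x,y) [0.44412344 0.11216511]
```

```bash
cat >> h.py <<'E'
def target(d):
    "TCP pose with pen tip d m above hole mouth on its axis"
    h,Rt=pickle.load(open("hole.pkl","rb"));p=np.load("pen.npy")
    Z=-Rt.as_matrix()[:,2]
    return h-p[5:8]+Z*d-Rt.apply(p[:3]),Rt
E
python3 - <<'E'
from h import *
print(row(*target(.05)),row(*target(.012)))
E
```

```text
[ 1.64  0.4   1.59 -0.28 39.8  -0.22] [ 4.08  0.41  4.51 -0.28 39.8  -0.22]
```

Call:
play_rows(
  commands=[
    [[0, 0.4, 0, 0, 10, 0, 0], [0, 0.4, 0, 0, 20, 0, 0], [0.5, 0.4, 0.5, 0, 30, 0, 0], [1.6, 0.4, 1.6, -0.3, 39.8, -0.2, 0], [1.6, 0.4, 1.6, -0.3, 39.8, -0.2, 0], [1.6, 0.4, 1.6, -0.3, 39.8, -0.2, 0], [1.6, 0.4, 1.6, -0.3, 39.8, -0.2, 0], [2.5, 0.4, 2.6, -0.3, 39.8, -0.2, 0], [3.5, 0.4, 3.8, -0.3, 39.8, -0.2, 0], [4.1, 0.4, 4.5, -0.3, 39.8, -0.2, 0], [4.1, 0.4, 4.5, -0.3, 39.8, -0.2, 0], [4.1, 0.4, 4.5, -0.3, 39.8, -0.2, 0], [4.1, 0.4, 4.5, -0.3, 39.8, -0.2, 0]],
  ],
)

```text
clock: 11.9
tool_pos: [0.5314, -0.1276, 0.2817]
orientation: [-179.9, 20.2, -168.7]
force: [0.1, 0.0, -0.7]
opening: 0.0087
gripper_force: 30.0
```

```bash
python3 - <<'E'
from h import *
o=get_obs();print(o["tool_pos"],o["orientation"],row(*target(.012)))
Rm=R.from_euler("xyz",o["orientation"],degrees=True);p=np.load("pen.npy")
f=[]
for n,(x0,y0) in(("scene",(250,115)),("top",(285,145))):
    s=snapshot(n);pickle.dump(s,open(f"{n}6.pkl","wb"))
    print(n,proj(s,o["tool_pos"]+Rm.apply(np.array([p[:3],np.r_[p[3:5],.03]]))+p[5:8]).ravel().round(1))
    i=cv2.resize(s["frame"][y0:y0+60,x0:x0+40,::-1],(400,600),interpolation=cv2.INTER_CUBIC)
    for k in range(0,40,10):cv2.putText(i,str(x0+k),(k*10,10),0,.35,(0,255,255))
    for k in range(5,60,10):cv2.putText(i,str(y0+k),(0,k*10+4),0,.35,(0,255,255))
    f.append(i)
cv2.imwrite("pics/f1.png",np.hstack(f))
E
```

```text
[ 0.53135042 -0.12756968  0.28167667] [-179.92788962   20.18153166 -168.71748831] [ 0.12 -0.21  0.05  0.02  0.18  0.25]
scene [272.9 159.6 280.  143.2]
top [312.6 182.1 315.7 185.9]
```

View pics/f1.png

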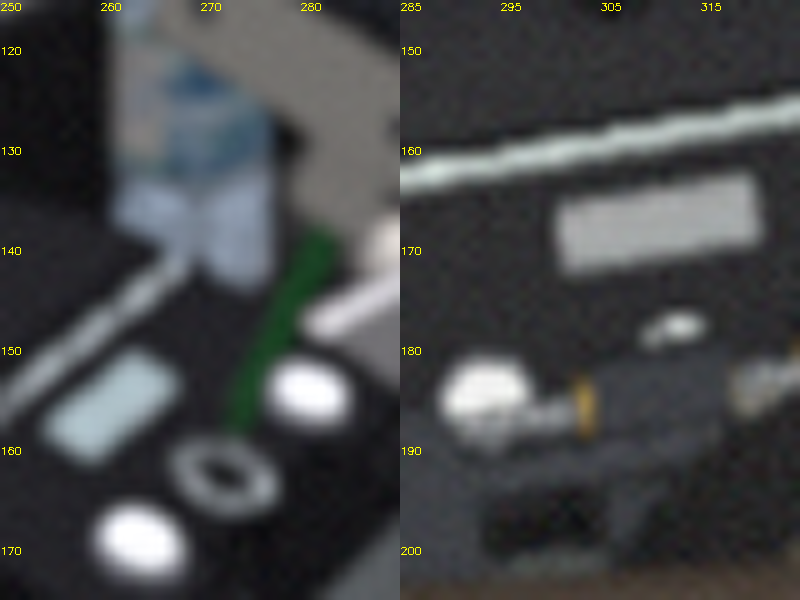

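Pen line (281.5,139)→(273.5,158) points at the ring centre (272.4,162.5). Small correction, then into the hole.

Call:
play_rows(
  commands=[
    [[0.1, -0.2, 0, 0, 0.2, 0.2, 0], [0.1, -0.2, 0, 0, 0.2, 0.2, 0], [0.1, -0.2, 0, 0, 0.2, 0.2, 0], [0.1, -0.2, 0.4, 0, 0.2, 0.2, 0], [0.1, -0.2, 0.8, 0, 0.2, 0.2, 0], [0.1, -0.2, 1.2, 0, 0.2, 0.2, 0], [0.1, -0.2, 1.6, 0, 0.2, 0.2, 0], [0.1, -0.2, 1.6, 0, 0.2, 0.2, 0], [0.1, -0.2, 1.6, 0, 0.2, 0.2, 0]],
  ],
)

```text
clock: 12.75
tool_pos: [0.5359, -0.1287, 0.2645]
orientation: [179.9, 19.8, -169.0]
force: [0.6, -0.0, 1.1]
opening: 0.0087
gripper_force: 30.0
```

```bash
python3 - <<'E'
from h import *
o=get_obs();h,Rt=pickle.load(open("hole.pkl","rb"));print(o["orientation"],Rt.inv().apply(o["force"]),row(*target(-.027)))
E
```

```text
[ 179.91612      19.83864738 -168.96668854] [-0.95161937 -0.1479458  -0.80029883] [-0.08 -0.02  2.19  0.09 -0.16  0.02]
```

Call:
play_rows(
  commands=[
    [[-0.05, 0, 0.3, 0, 0, 0, 0], [-0.05, 0, 0.6, 0, 0, 0, 0], [-0.05, 0, 0.9, 0, 0, 0, 0], [-0.05, 0, 1.2, 0, 0, 0, 0], [-0.05, 0, 1.2, 0, 0, 0, 0], [-0.05, 0, 1.2, 0, 0, 0, 0]],
  ],
)

```text
clock: 13.25
tool_pos: [0.5404, -0.1278, 0.2536]
orientation: [179.9, 19.9, -169.0]
force: [-0.2, 0.7, 0.1]
opening: 0.0087
gripper_force: 30.0
```

```bash
python3 - <<'E'
from h import *
o=get_obs();h,Rt=pickle.load(open("hole.pkl","rb"));print(o["orientation"],Rt.inv().apply(o["force"]),row(*target(-.027)))
E
```

```text
[ 179.91756306   19.86659634 -168.96769469] [ 0.06518733  0.70257991 -0.14089932] [-0.01 -0.02  1.01  0.09 -0.13  0.01]
```

Call:
play_rows(
  commands=[
    [[0, 0, 0.2, 0, 0, 0, 0], [0, 0, 0.4, 0, 0, 0, 0], [0, 0, 0.6, 0, 0, 0, 0], [0, 0, 0.6, 0, 0, 0, 0], [0, 0, 0.6, 0, 0, 0, 0]],
  ],
)

```text
clock: 13.67
tool_pos: [0.5427, -0.1275, 0.2486]
orientation: [179.9, 19.9, -169.0]
force: [-1.6, -0.5, 1.9]
opening: 0.0087
gripper_force: 30.0
```

Call:
play_rows(
  commands=[
    [[0, 0, 0.1, 0, 0, 0, 0], [0, 0, 0.2, 0, 0, 0, 0], [0, 0, 0.2, 0, 0, 0, 0], [0, 0, 0.2, 0, 0, 0, 0]],
  ],
)

```text
clock: 14.0
tool_pos: [0.5434, -0.1273, 0.2468]
orientation: [179.9, 19.9, -169.0]
force: [-2.3, -0.4, 4.9]
opening: 0.0083
gripper_force: 30.0
```

Call:
play_rows(
  commands=[
    [[0, 0, 0.1, 0, 0, 0, 0], [0, 0, 0.2, 0, 0, 0, 0], [0, 0, 0.2, 0, 0, 0, 0], [0, 0, 0.2, 0, 0, 0, 0]],
  ],
)

```text
clock: 14.33
tool_pos: [0.5442, -0.1274, 0.2457]
orientation: [180.0, 20.0, -168.9]
force: [-4.7, -0.1, 9.3]
opening: 0.0082
gripper_force: 30.0
```

Call:
play_rows(
  commands=[
    [[0, 0, 0.1, 0, 0, 0, 0], [0, 0, 0.1, 0, 0, 0, 0], [0, 0, 0.1, 0, 0, 0, 0], [0, 0, 0.1, 0, 0, 0, 0]],
  ],
)

```text
clock: 14.67
tool_pos: [0.5445, -0.1274, 0.2453]
orientation: [180.0, 20.0, -168.9]
force: [-7.7, -0.2, 13.7]
opening: 0.0086
gripper_force: 30.0
```

```bash
python3 - <<'E'
from h import *
o=get_obs();h,Rt=pickle.load(open("hole.pkl","rb"));print(o["orientation"],Rt.inv().apply(o["force"]),row(*target(-.027)))
f=[]
for n,(x0,y0) in(("scene",(250,115)),("scene",(220,110))):
    s=snapshot(n);w=40 if x0==250 else 120
    f.append(cv2.resize(s["frame"][y0:y0+w*3//2,x0:x0+w,::-1],(400,600),interpolation=cv2.INTER_CUBIC))
cv2.imwrite("pics/g1.png",np.hstack(f))
E
```

```text
[ 179.98533706   20.00856413 -168.93026528] [  2.45943119   1.25153086 -15.47199022] [0.09 0.02 0.09 0.03 0.01 0.05]
```

View pics/g1.png

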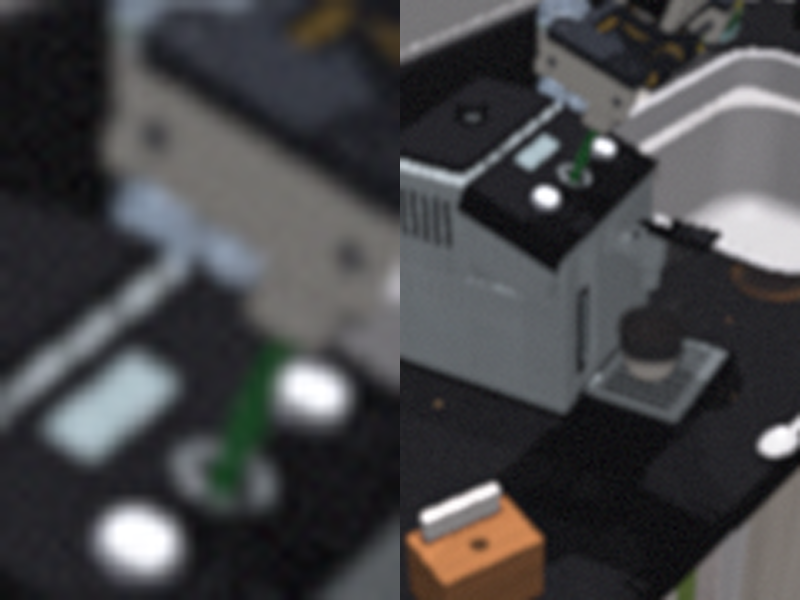

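The pen stands centred in the ring and the axial force is a stiff 15 N at ~26 mm depth, so the button is against its stop. I'll hold briefly, then hand in.

Call:
play_rows(
  commands=[
    [[0, 0, 0, 0, 0, 0, 0], [0, 0, 0, 0, 0, 0, 0], [0, 0, 0, 0, 0, 0, 0], [0, 0, 0, 0, 0, 0, 0], [0, 0, 0, 0, 0, 0, 0], [0, 0, 0, 0, 0, 0, 0]],
  ],
)

```text
clock: 15.27
tool_pos: [0.5445, -0.1274, 0.2453]
orientation: [180.0, 20.0, -168.9]
force: [-7.3, -0.1, 13.4]
opening: 0.0082
gripper_force: 30.0
```

```bash
python3 - <<'E'
from h import *
o=get_obs();h,Rt=pickle.load(open("hole.pkl","rb"));f=Rt.inv().apply(o["force"]);print(f,o["tool_pos"])
if f[2]<-9: print(close_job())
E
```

```text
[  2.17636244   1.32785147 -15.04063135] [ 0.5445088  -0.12739919  0.2452938 ]
the job is handed in; nothing more can be done
None
```

I handed the job in at about 15 s of the 54 s: the lever was held at its stop for about a second and sprang back, and the pen, still gripped, is holding the reset button in with a steady 15 N; nothing else looked disturbed in the last picture, though the judged result wasn't shown to me.

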